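# Flip a display board against the work-board edge

## Task

Turn the red-lacquered bonsai display board over so that feet can be glued on underneath: with the fingertips, push it against the edge of the raised cork-topped workboard, tip it up there until it flips over onto the cork with its red face down, then push it in until no part of it hangs over that edge. Only push and tip it, never grip, lift or carry it, do not jam it hard into the edge, and leave the jar, tin, spool, brush, shears, seedling and pot where they are.

Things in the scene. Friction and masses are not known exactly. Their poses are not given: they have to be found in the camera images.
- display_board: Loose flat board, 16 mm thick, 0.09 kg: a dark red plate 96 x 104 x 5 mm (x, y, z) on a pale wood plinth 84 x 92 x 11 mm, so the red rim juts out 6 mm all round, 11 mm above the table. Origin: centre of the plinth's underside; z out of the red face. It starts flat on the table, red up, centre 100 to 150 mm before the workboard's edge, its x pointing at that edge within 0.3 rad.
- workboard: Fixed raised assembly board, cork on plywood, 18 mm high, 170 mm deep (x) and 240 mm wide (y), lying on the table. Origin: on the table at the middle of the foot of its front edge; x points horizontally from that edge in across the board (the direction to push), y to the left along the edge, z up. The board spans x 0 to 170 mm, y -120 to 120 mm.
- edge (a point): The middle of the top of the workboard's front edge, 18 mm above the table; axes as the workboard's. Below it the side is plain and upright. As the display board is tipped up here, its front edge at first sticks to this side by friction and from about 30 degrees slides down to the table; 5 to 8 N of push lets a fingertip drag its rear edge up.
- corner0 (a point): The +x, +y corner of the display board, at half the thickness of the red plate (48 mm along x and 52 mm along y from the centre, 13.5 mm above the plinth's underside).
- corner1 (a point): The +x, -y corner of the display board, at half the thickness of the red plate (48 mm along x and 52 mm along y from the centre, 13.5 mm above the plinth's underside).
- corner2 (a point): The -x, -y corner of the display board, at half the thickness of the red plate (48 mm along x and 52 mm along y from the centre, 13.5 mm above the plinth's underside).
- corner3 (a point): The -x, +y corner of the display board, at half the thickness of the red plate (48 mm along x and 52 mm along y from the centre, 13.5 mm above the plinth's underside).
- glue_jar: Small closed glue jar, 40 mm across, 55 mm tall, green cap, standing on the far left corner of the workboard (seen from the pushed-against edge). Origin: centre of its underside.
- feet_tin: Small round steel tin, 44 mm across, 28 mm tall, on the far right corner of the workboard. Origin: centre of its underside.
- wire_spool: Copper-coloured wire spool standing on end, 52 mm across, 38 mm tall, on the table to the left of the display board's way to the edge. Origin: centre of its underside.
- soil_brush: Brush, 170 mm long, lying on the table to the right of the display board's way. Origin: its middle, underside.
- shears: Bonsai shears, 180 mm long, lying flat on the table. Origin: below the pivot.
- seedling: Little juniper, about 180 mm tall in all, in a black nursery pot 80 mm across. Origin: centre of its underside.
- glazed_pot: Blue glazed bowl-shaped pot, 90 mm across, 50 mm tall. Origin: centre of its underside.

How it is judged:
By the outcome, as a careful person would: the job done as asked, in the order asked, and still so for the second after the job is handed in, with the robot touching nothing.
It also fails if it takes over 70 s, if anything falls off the work surface, if the arm or the gripper's body presses on something with over 40 N, if the wrist force passes 120 N, or if a joint passes its speed limit or range.

## Robot

A 6-joint arm with a two-finger parallel gripper is mounted at the origin on the work surface. World frame = base frame: x ahead of the robot, y to its left, z up, the work surface at z = 0. Lengths are in m, angles in rad, forces in N, time in s.
With the tool pointing down it reaches from about 0.225 to 0.875 m from the base axis. Payload 3.4 kg.
Tool frame: the origin (TCP) lies between the finger pads; the fingertips stand 8 mm ahead of it and the grasp point (between the pads) lies 11 mm behind it; z points along the fingers, y is the line along which they close (so a half turn about z gives the same grasp; the last joint's range is limited). The gripper opens to 85 mm and grips with 20 to 120 N. Pads are 22 mm wide; open, the fingers measure 114 mm over their backs; the gripper's body (76 mm by 85 mm) begins 54 mm behind the grasp point. The pads swing forward as they close: fully open they stand 13 mm farther back than shut.
Start: joints at [-1.288, 0.276, 1.505, -0, 1.361, -0.121], TCP at [0.226, -0.529, 0.239] pointing down, gripper open.
Joint ranges: [-2.89, 2.89], [-0.75, 2.08], [0.22, 2.7], [-1.18, 4.32], [0.11, 2.71], [-2.7, 2.7]. Speed limits (rad/s): [2.57, 2.57, 3.14, 3.14, 3.14, 3.14].

## Interface

Orientations are given as a unit quaternion [w, x, y, z].
In Python, from rig import manip gives the robot as it stands.
- The arm moves only by the tool move_arm, never from a script. Its argument "deltas" is a list that holds one entry, the list of rows, each a list of 5 numbers: the shift along the tool's x, y, z normalised to -1 to 1, where 1 is 80 cm, then the turn about the tool's z normalised to -1 to 1, where 1 is 120 degrees, then the closure, from -1 (fully open) to 1 (shut). In form: [[[tx, ty, tz, twist, grip], ...]]. A call has 1 to 12 rows; each row is the pose to reach, as a shift and turn from the pose commanded when the call began, along the tool's axes at that moment; what a row does not reach only later rows make up. A row lasts 1/10 s, in which the tool goes at most 50 mm and 8.59 degrees, less where a joint would pass 70% of its speed; a pose out of reach is approached as far as the arm can. A call with a number of a shift or a turn outside -1 to 1 is refused whole. A call with a gripper value outside its range is refused whole. The fingers move at their own pace and stop on an object; "squeeze" is the grip in N (left out, the last holds). Time passes only in rows, so rows that repeat a pose let the fingers close. It gives the time, the measured TCP pose, the force, the opening and the grip force at its end, in the units of the state.
- manip.get_state(): the state, without advancing time (a new reading comes with each control period).
- manip.get_image(name): name is "scene" or "top" or "wrist"; returns the picture (420x560x3 uint8, red, green, blue); there is no depth.
- manip.camera_params(name): a dict with "fx", "fy", "cx", "cy" (pixels), "dist" ([k1, k2, p1, p2, k3] as OpenCV has them; the pictures are not rectified), "R" (3x3) and "t" (3): a world point X has camera coordinates R X + t; the wrist camera has in their place "tool_from_camera" (4x4, takes a point from camera to tool coordinates, whose origin is the TCP and whose axes are the flange's). Camera axes: x right, y down, z forward; pixel columns grow to the right and rows downward; lengths in m; the calibration is good to about 2 mm. A picture is of the moment at which its call begins: read the wrist's pose just before it. camera_params takes no time and is no camera call.
- manip.sign_off(): hands the job in; it is judged then, once.
The state is a dict: "clock": time; "qpos": joint angles; "qd": joint speeds; "effort": joint torques, N m; "position": TCP position; "ee_rot": TCP orientation; "contact_force": force on the tool from outside, world axes, zero at the start; "moment": the same for the moment, N m; "width": finger opening in m; "gripper_force": force on a finger pad.
Only numpy, scipy, OpenCV 4.12 (cv2) and the standard library are available. Lean on these libraries where they do the work, as an engineer would, in place of code of your own. Each camera call takes 0.05 s, during which the arm holds its last target. There are 200 camera calls.

## Working session

There is one attempt and no reset: what is moved stays moved. The work goes in short steps, Python scripts to look and compute and a tool call to move; the robot and the scene stay as the last step left them, time stands still between calls to the robot, and variables do not carry over. Pictures are saved under pics/ and viewed, at most 10 in all, crops included, and the job is handed in when it is done.

Besides the shell and the picture viewer there is one more tool, called after "Request:" as name(argument=value, ...), one argument or row to a line, values as JSON. move_arm: Moves the arm, as the interface text tells. Scaled input: -1 to 1 covers 80 cm each way for a shift and 120 degrees each way for a turn. Its arguments: {"type":"object","properties":{"deltas":{"type":"array","items":{"type":"array","items":{"type":"array","items":{"type":"number","minimum":-1,"maximum":1}}}},"squeeze":{"type":"number"}},"required":["deltas"]}

```bash
mkdir -p pics; ls; python3 - <<'E'
from rig import manip
import cv2,numpy as np
print(manip.get_state())
for n in("top","scene"):
    cv2.imwrite(f"pics/{n}0.png",manip.get_image(n)[:,:,::-1]); print(n,manip.camera_params(n))
print(manip.camera_params("wrist"))
E
```

```text
pics
{'clock': 0.0, 'qpos': array([-1.28796683e+00,  2.76612702e-01,  1.50615875e+00,  1.04145441e-05,
        1.36066659e+00, -1.21014441e-01]), 'qd': array([ 1.86457009e-05,  1.41326416e-03, -4.74997872e-04, -1.40456236e-04,
       -9.10069191e-04, -8.63492884e-04]), 'effort': array([ 2.66341303e-04, -4.16776514e+01, -2.45807737e+01,  6.59116768e-05,
        1.09564973e-02, -1.37407167e-05]), 'position': array([ 0.22579625, -0.52825323,  0.23841938]), 'ee_rot': array([-9.20087217e-04,  9.79682733e-01,  2.00551466e-01, -6.94964036e-05]), 'contact_force': array([ 0.22911665,  0.29910685, -0.97264458]), 'moment': array([-0.05783446, -0.00485008, -0.01085097]), 'gripper_force': 0.0, 'width': 0.08535370841695296}
top {'fx': 444.25864357618747, 'fy': 444.25864357618747, 'cx': 283.58021689221795, 'cy': 211.3327611585003, 'dist': array([-0.07260297,  0.        ,  0.        ,  0.        ,  0.        ]), 'R': array([[ 0.0296112 , -0.99927852,  0.02378281],
       [-0.99219915, -0.03226729, -0.12041461],
       [ 0.12109514, -0.02003166, -0.99243876]]), 't': array([-0.09770385,  0.59439127,  
[... 252 characters left out ...]
89],
       [ 0.74357053,  0.4618775 , -0.48349979],
       [-0.40313539, -0.26722691, -0.87525518]]), 't': array([ 0.3619628 , -0.40761249,  1.48571876])}
{'fx': 293.0200773846071, 'fy': 293.0200773846071, 'cx': 277.8398052220909, 'cy': 207.9508401911552, 'dist': array([-0.02615829,  0.        ,  0.        ,  0.        ,  0.        ]), 'tool_from_camera': array([[-1.63223462e-04, -9.65324341e-01, -2.61053424e-01,
         6.67474702e-02],
       [ 9.99998167e-01,  3.40451716e-04, -1.88417177e-03,
        -2.20059737e-04],
       [ 1.90771296e-03, -2.61053253e-01,  9.65322516e-01,
        -1.34671308e-01],
       [ 0.00000000e+00,  0.00000000e+00,  0.00000000e+00,
         1.00000000e+00]])}
```

View pics/top0.png

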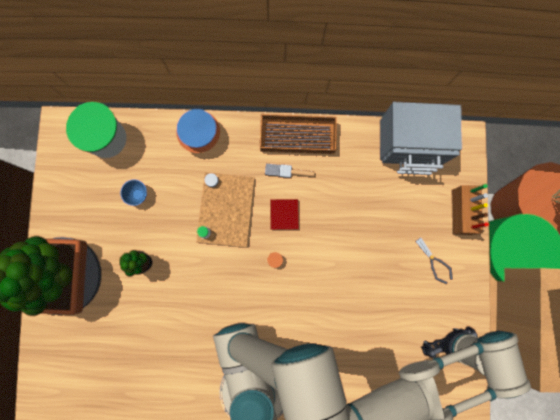

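View pics/scene0.png

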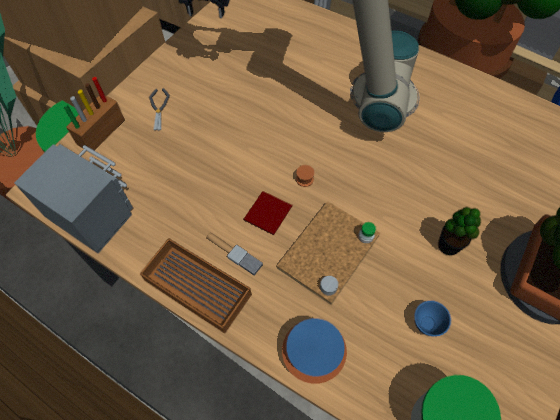

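The top view shows the red board at about (285,215). The cork workboard has its front edge running from about (255,177) to (247,246), and the push direction is image-left (+y). The spool is at (276,260), the brush at (290,171), the jar at (204,232) and the tin at (211,180).

```bash
cat > h.py <<'E'
from rig import manip
import cv2,numpy as np
def ray(n,px):
    c=manip.camera_params(n);K=np.array([[c['fx'],0,c['cx']],[0,c['fy'],c['cy']],[0,0,1]])
    u=cv2.undistortPoints(np.array(px,float).reshape(-1,1,2),K,c['dist']).reshape(-1,2)
    if n=="wrist":
        from scipy.spatial.transform import Rotation as Ro
        s=manip.get_state();q=s['ee_rot'];T=c['tool_from_camera']
        Rw=Ro.from_quat([q[1],q[2],q[3],q[0]]).as_matrix()
        o=Rw@T[:3,3]+s['position'];R=(Rw@T[:3,:3]).T
    else:
        R=c['R'];o=-R.T@c['t']
    return o,np.c_[u,np.ones(len(u))]@R
def atz(n,px,z):
    o,d=ray(n,px); return o+d*((z-o[2])/d[:,2])[:,None]
def quad(mask):
    cs,_=cv2.findContours(mask,cv2.RETR_EXTERNAL,cv2.CHAIN_APPROX_NONE)
    c=max(cs,key=cv2.contourArea); h=cv2.convexHull(c)
    for e in np.linspace(.02,.15,27):
        a=cv2.approxPolyDP(h,e*cv2.arcLength(h,True),True)
        if len(a)==4: return a.reshape(4,2).astype(float), cv2.minAreaRect(c)
    return None,cv2.minAreaRect(c)
E
python3 - <<'E'
from h import *
np.set_printoptions(precision=4,suppress=True)
for n in("top","scene"):
    im=cv2.imread(f"pics/{n}0.png"); hsv=cv2.cvtColor(im,cv2.COLOR_BGR2HSV)
    h,s,v=cv2.split(hsv)
    red=(((h<6)|(h>174))&(s>180)&(v>50)).astype(np.uint8)
    if n=="top": win=(slice(190,240),slice(262,310))
    else: win=(slice(180,245),slice(235,300))
    m=np.zeros_like(red);m[win]=red[win]
    q,r=quad(m); print(n,m.sum(),q.tolist(),r)
    P=atz(n,q,.016);print(P, P.mean(0), np.linalg.norm(P-np.roll(P,1,0),axis=1))
    print('hsv cork', hsv[(220,225) if n=="top" else (255,325)], 'table',hsv[(280,225) if n=="top" else (150,240)])
E
python3 - <<'E'
import cv2,numpy as np
im=cv2.imread('pics/top0.png')[160:275,185:325]
cv2.imwrite('pics/crop0.png',cv2.resize(im,None,fx=5.6,fy=5.2,interpolation=2))
E
```

```text
top 785 [[297.0, 200.0], [297.0, 228.0], [271.0, 228.0], [271.0, 200.0]] ((284.5, 214.5), (29.0, 27.0), 90.0)
[[ 0.6401 -0.1242  0.016 ]
 [ 0.5445 -0.1266  0.016 ]
 [ 0.5417 -0.0389  0.016 ]
 [ 0.6371 -0.0357  0.016 ]] [ 0.5908 -0.0813  0.016 ] [0.0885 0.0956 0.0878 0.0955]
hsv cork [ 15 133 218] table [ 16 114 235]
scene 1130 [[262.0, 192.0], [291.0, 205.0], [273.0, 234.0], [244.0, 219.0]] ((267.4000244140625, 212.1999969482422), (36.671512603759766, 33.98823165893555), 26.56505012512207)
[[ 0.549  -0.1298  0.016 ]
 [ 0.5421 -0.0379  0.016 ]
 [ 0.6446 -0.0321  0.016 ]
 [ 0.6479 -0.1241  0.016 ]] [ 0.5959 -0.081   0.016 ] [0.099  0.0921 0.1027 0.0921]
hsv cork [ 16 127 148] table [ 16 118 183]
```

View pics/crop0.png

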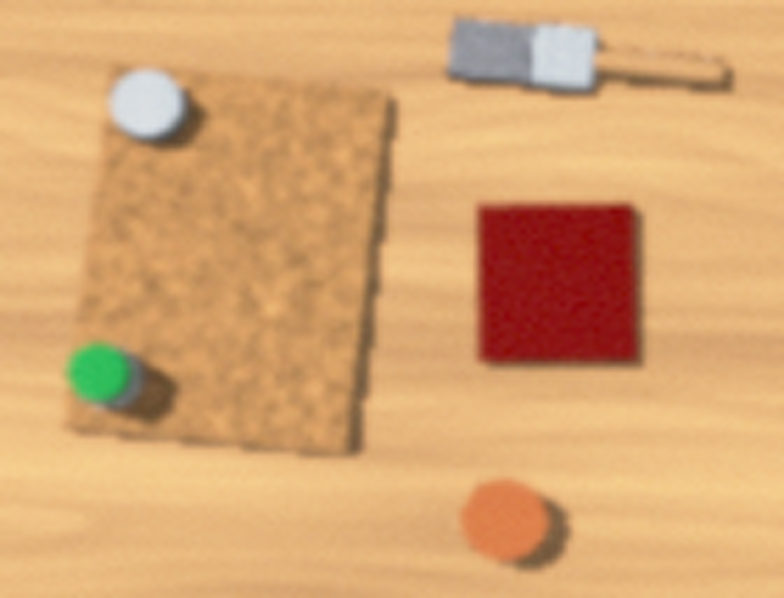

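The crop shows the cork's front corners at crop (390,95) and (353,452), and its back corners at (110,67) and (68,430). The red board spans (479,205) to (638,363), turned a few degrees from the edge. The spool is at (503,520) and the brush at y≈20–90.

```bash
python3 - <<'E'
from h import *
np.set_printoptions(precision=4,suppress=True)
C=lambda L:[(185+x/5.6-.4,160+y/5.2-.4) for x,y in L]
P=atz("top",C([(390,95),(353,452),(68,430),(110,67)]),.018);print(P,np.linalg.norm(P-np.roll(P,1,0),axis=1))
fr,fl=P[0],P[1]; y=(fl-fr);y/=np.linalg.norm(y);x=np.array([y[1],-y[0],0]);E=(fr+fl)/2
print('x',x,np.degrees(np.arctan2(x[1],x[0])),'E',E)
R=np.array([x,y])
B=atz("top",C([(479,205),(638,205),(638,363),(479,363)]),.016);print(B,B.mean(0),(B-E)@R.T,((B-E)@R.T).mean(0))
print('board e1',np.degrees(np.arctan2(*(B[0]-B[1])[[1,0]])),np.degrees(np.arctan2(*(B[0]-B[3])[[1,0]]))) 
print('spool',(atz("top",C([(503,520)]),.038)-E)@R.T,'brush',(atz("top",C([(450,75),(730,85),(595,90)]),.012)-E)@R.T)
print('jar',(atz("top",C([(98,372)]),.055)-E)@R.T,'tin',(atz("top",C([(147,103)]),.028)-E)@R.T)
s=manip.get_state()['position'];print((s-E)@R.T)
E
```

```text
[[0.7113 0.024  0.018 ]
 [0.4768 0.0374 0.018 ]
 [0.4854 0.2085 0.018 ]
 [0.7244 0.1956 0.018 ]] [0.1721 0.2349 0.1714 0.2393]
x [0.0568 0.9984 0.    ] 86.74504306537305 E [0.594  0.0307 0.018 ]
[[ 0.6404 -0.0327  0.016 ]
 [ 0.6436 -0.1293  0.016 ]
 [ 0.5399 -0.1319  0.016 ]
 [ 0.5368 -0.0361  0.016 ]] [ 0.5902 -0.0825  0.016 ] [[-0.0606 -0.0499]
 [-0.1569 -0.0586]
 [-0.1654  0.0449]
 [-0.0699  0.0533]] [-0.1132 -0.0026]
board e1 91.9014993557722 1.9044922167769949
spool [[-0.0933  0.1533]] brush [[-0.035  -0.1353]
 [-0.2069 -0.1443]
 [-0.1245 -0.1334]]
jar [[0.1513 0.0819]] tin [[ 0.1453 -0.097 ]]
[-0.579   0.3359]
```

Request:
move_arm(
  deltas=[
    [[0.582,-0.219,0.1,-0.53,0],[0.582,-0.219,0.1,-0.53,0],[0.582,-0.219,0.1,-0.53,0],[0.582,-0.219,0.1,-0.53,0],[0.582,-0.219,0.1,-0.53,0],[0.582,-0.219,0.1,-0.53,0],[0.582,-0.219,0.1475,-0.53,0],[0.582,-0.219,0.1475,-0.53,0],[0.582,-0.219,0.1475,-0.53,0],[0.582,-0.219,0.1475,-0.53,0],[0.582,-0.219,0.1475,-0.53,0],[0.582,-0.219,0.1475,-0.53,0]],
  ],
)

```text
clock: 1.3
position: [0.5856, -0.1829, 0.1197]
ee_rot: [-0.001, 0.726, 0.688, -0.001]
contact_force: [-0.7, -0.7, 0.6]
width: 0.043
gripper_force: 0.0
```

```bash
cat >> h.py <<'E'
E0=np.array([.594,.0307,.018]);X=np.array([.0568,.9984,0]);Y=np.array([-.9984,.0568,0])
W=np.array([X,Y,[0,0,1]])
def toW(p): p=np.atleast_2d(p)-E0*[1,1,0]; return p@W.T
def st():
    s=manip.get_state();q=s['ee_rot'];from scipy.spatial.transform import Rotation as Ro
    R=Ro.from_quat([q[1],q[2],q[3],q[0]]).as_matrix()
    print('t %.2f posW(mm)'%s['clock'],(toW(s['position'])*1e3).round(1),'F_W',(W@s['contact_force']).round(2),'tool x yaw',np.degrees(np.arctan2(R[1,0],R[0,0])).round(2),'w %.4f'%s['width'])
E
python3 - <<'E'
from h import *
st(); cv2.imwrite("pics/w1.png",manip.get_image("wrist")[:,:,::-1]); print(manip.get_state()['qpos'])
E
```

```text
t 1.30 posW(mm) [[-213.8   -3.7  119.7]] F_W [-0.74  0.63  0.64] tool x yaw 86.93 w 0.0430
[-4.18284798e-01  4.17845307e-01  1.59639798e+00 -1.11014048e-03
  1.12921879e+00 -3.62724073e-01]
```

View pics/w1.png

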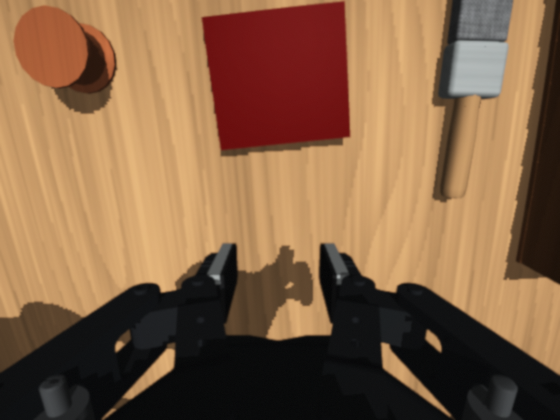

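The wrist view shows the red board's rear corners at about (222,150) and (350,137) and its front corners at (203,17) and (344,2). The finger tips are at (228,245) and (328,245), roughly centred behind the board.

```bash
python3 - <<'E'
from h import *
np.set_printoptions(precision=1,suppress=True)
st()
P=toW(atz("wrist",[(222,150),(350,137),(344,2),(203,17)],.016))*1e3
print(P,P.mean(0),np.linalg.norm(P-np.roll(P,1,0),axis=1))
c=P[:2,:2]; d=c[0]-c[1]; print('yaw',np.degrees(np.arctan2(-d[0],d[1])))
E
```

```text
t 1.35 posW(mm) [[-215.3   -3.1  120.6]] F_W [-0.6 -0.   0.9] tool x yaw 86.84 w 0.0423
[[-164.9   41.8   16. ]
 [-154.5  -60.6   16. ]
 [ -59.5  -50.6   16. ]
 [ -69.2   51.5   16. ]] [-112.    -4.5   16. ] [ 96.2 102.9  95.5 102.6]
yaw 5.805918484736734
```

Request:
move_arm(
  deltas=[
    [[0,0.004,0.06,0,0],[0,0.004,0.11,0,0],[0,0.004,0.134,0,0],[0,0.004,0.134,0,0],[0,0.004,0.134,0,0]],
  ],
)

```text
clock: 1.85
position: [0.5882, -0.1866, 0.0151]
ee_rot: [0.001, 0.728, 0.686, -0.0]
contact_force: [0.4, -0.4, 0.6]
width: 0.0431
gripper_force: 0.0
```

Request:
move_arm(
  deltas=[
    [[0,0,0.0025,0,0],[0,0,0.0025,0,0]],
  ],
)

```text
clock: 2.05
position: [0.5893, -0.1859, 0.0138]
ee_rot: [0.002, 0.727, 0.686, 0.001]
contact_force: [1.0, -0.7, -0.4]
width: 0.0423
gripper_force: 0.0
```

Request:
move_arm(
  deltas=[
    [[0,0,0.0025,0,0],[0,0,0.0025,0,0]],
  ],
)

```text
clock: 2.25
position: [0.5886, -0.185, 0.0106]
ee_rot: [0.0, 0.727, 0.687, 0.0]
contact_force: [0.5, -0.7, 0.5]
width: 0.0428
gripper_force: 0.0
```

Request:
move_arm(
  deltas=[
    [[0,0,0.0025,0,0],[0,0,0.0025,0,0]],
  ],
)

```text
clock: 2.45
position: [0.5883, -0.1847, 0.0079]
ee_rot: [-0.0, 0.727, 0.687, -0.0]
contact_force: [-0.1, -0.4, -0.2]
width: 0.043
gripper_force: 0.0
```

Request:
move_arm(
  deltas=[
    [[0.02,0,0,0,0],[0.035,0,0,0,0],[0.045,0,0,0,0],[0.055,0,0,0,0],[0.065,0,0,0,0],[0.075,0,0,0,0],[0.085,0,0,0,0],[0.095,0,0,0,0],[0.105,0,0,0,0],[0.112,0,0,0,0],[0.118,0,0,0,0],[0.12,0,0,0,0]],
  ],
)

```text
clock: 3.65
position: [0.5939, -0.0886, 0.0081]
ee_rot: [0.0, 0.727, 0.687, -0.0]
contact_force: [-0.6, 0.1, -0.6]
width: 0.0424
gripper_force: 0.3
```

```bash
python3 - <<'E'
from h import *
st(); cv2.imwrite("pics/w2.png",manip.get_image("wrist")[:,:,::-1])
E
```

```text
t 3.65 posW(mm) [[-119.2   -6.7    8.1]] F_W [ 0.02  0.61 -0.6 ] tool x yaw 86.76 w 0.0424
```

View pics/w2.png

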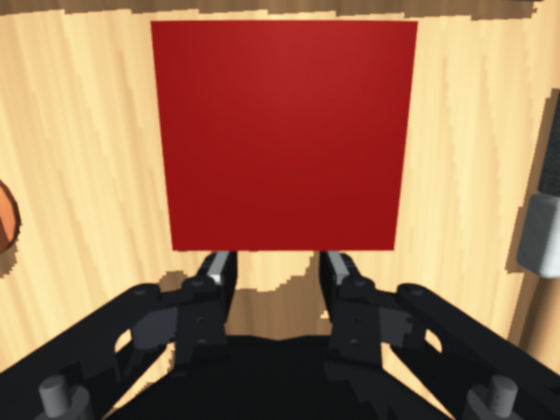

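The wrist view shows both fingertips square on the board's rear rim (row 250). Its front edge (row 21) is parallel to the workboard side (row ~12), with a gap of a few mm.

Request:
move_arm(
  deltas=[
    [[0.003,0,0,0,0],[0.005,0,0,0,0],[0.007,0,0,0,0],[0.008,0,0,0,0],[0.008,0,0,0,0]],
  ],
)

```text
clock: 4.2
position: [0.5943, -0.0826, 0.0081]
ee_rot: [-0.0, 0.727, 0.687, 0.0]
contact_force: [0.3, -0.4, 0.4]
width: 0.0425
gripper_force: 0.0
```

Request:
move_arm(
  deltas=[
    [[0.002,0,0,0,0],[0.003,0,0,0,0],[0.003,0,0,0,0]],
  ],
)

```text
clock: 4.5
position: [0.5944, -0.0801, 0.0081]
ee_rot: [-0.0, 0.727, 0.687, 0.0]
contact_force: [-0.3, -0.3, 0.2]
width: 0.0426
gripper_force: 0.0
```

Request:
move_arm(
  deltas=[
    [[0.001,0,0,0,0],[0.002,0,0,0,0],[0.002,0,0,0,0]],
  ],
)

```text
clock: 4.8
position: [0.5945, -0.0786, 0.0081]
ee_rot: [-0.0, 0.727, 0.687, -0.0]
contact_force: [-0.0, -0.2, 0.6]
width: 0.043
gripper_force: 0.1
```

Request:
move_arm(
  deltas=[
    [[0.001,0,0,0,0],[0.0015,0,0,0,0],[0.0015,0,0,0,0]],
  ],
)

```text
clock: 5.1
position: [0.5946, -0.0774, 0.0081]
ee_rot: [0.0, 0.727, 0.687, -0.0]
contact_force: [0.1, 0.3, 0.2]
width: 0.0425
gripper_force: 0.1
```

Request:
move_arm(
  deltas=[
    [[0.001,0,0,0,0],[0.0015,0,0,0,0],[0.0015,0,0,0,0]],
  ],
)

```text
clock: 5.4
position: [0.5947, -0.0762, 0.0081]
ee_rot: [0.0, 0.727, 0.687, 0.0]
contact_force: [-1.2, 0.1, -0.5]
width: 0.0425
gripper_force: 0.1
```

Request:
move_arm(
  deltas=[
    [[0.001,0,0,0,0],[0.001,0,0,0,0]],
  ],
)

```text
clock: 5.6
position: [0.5947, -0.0754, 0.0081]
ee_rot: [0.0, 0.727, 0.687, 0.0]
contact_force: [0.1, -0.1, 0.3]
width: 0.0424
gripper_force: 0.1
```

Request:
move_arm(
  deltas=[
    [[0.001,0,0,0,0],[0.001,0,0,0,0]],
  ],
)

```text
clock: 5.8
position: [0.5947, -0.0746, 0.0081]
ee_rot: [-0.0, 0.727, 0.687, 0.0]
contact_force: [0.0, 0.2, -0.8]
width: 0.0428
gripper_force: 0.1
```

Request:
move_arm(
  deltas=[
    [[0.001,0,0,0,0],[0.001,0,0,0,0]],
  ],
)

```text
clock: 6.0
position: [0.5947, -0.0739, 0.0081]
ee_rot: [0.0, 0.727, 0.687, -0.0]
contact_force: [-0.1, -1.3, 0.0]
width: 0.0428
gripper_force: 0.2
```

Request:
move_arm(
  deltas=[
    [[0.001,0,0,0,0],[0.001,0,0,0,0]],
  ],
)

```text
clock: 6.2
position: [0.5946, -0.0737, 0.0081]
ee_rot: [0.0, 0.727, 0.687, -0.0]
contact_force: [-1.2, -3.0, 1.4]
width: 0.043
gripper_force: 1.7
```

Request:
move_arm(
  deltas=[
    [[0.001,0,0,0,0],[0.001,0,0,0,0]],
  ],
)

```text
clock: 6.4
position: [0.5945, -0.0735, 0.0081]
ee_rot: [0.001, 0.727, 0.687, -0.001]
contact_force: [-1.3, -6.1, 0.6]
width: 0.0431
gripper_force: 2.9
```

```bash
python3 - <<'E'
from h import *
st(); cv2.imwrite("pics/w3.png",manip.get_image("wrist")[:,:,::-1])
E
```

```text
t 6.40 posW(mm) [[-104.    -6.5    8.1]] F_W [-6.17  0.95  0.62] tool x yaw 86.77 w 0.0431
```

View pics/w3.png

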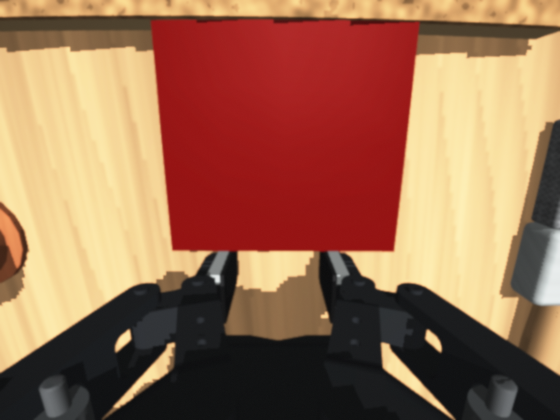

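The board now touches the edge squarely with about 6 N, and the front edge lies along the cork. Next I drag the rear edge up.

Request:
move_arm(
  deltas=[
    [[0,0,-0.004,0,0],[0,0,-0.008,0,0],[0,0,-0.012,0,0],[0.0002,0,-0.015,0,0],[0.0003,0,-0.015,0,0]],
  ],
)

```text
clock: 6.95
position: [0.5946, -0.0729, 0.0204]
ee_rot: [0.0, 0.727, 0.687, -0.001]
contact_force: [-1.7, -4.8, -0.8]
width: 0.0425
gripper_force: 2.8
```

```bash
python3 - <<'E'
from h import *
st(); cv2.imwrite("pics/w4.png",manip.get_image("wrist")[:,:,::-1])
E
```

```text
t 6.95 posW(mm) [[-103.4   -6.5   20.4]] F_W [-4.9   1.46 -0.8 ] tool x yaw 86.77 w 0.0425
```

View pics/w4.png

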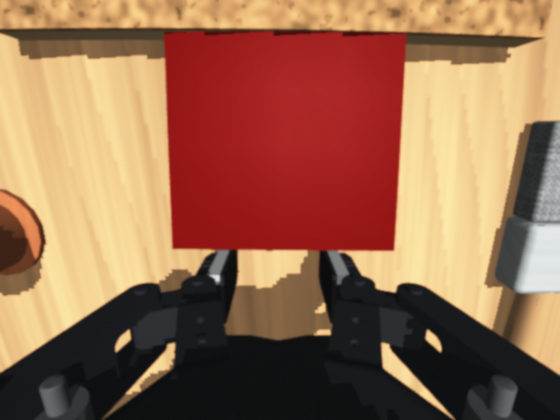

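The rear edge kept its place against the fingers (row 249, same width) while its front sank in the view, so the board is tipping with the fingertips.

Request:
move_arm(
  deltas=[
    [[0.001,0,-0.004,0,0],[0.0015,0,-0.008,0,0],[0.0021,0,-0.012,0,0],[0.0027,0,-0.015,0,0],[0.0027,0,-0.015,0,0]],
  ],
)

```text
clock: 7.5
position: [0.595, -0.0707, 0.0326]
ee_rot: [0.001, 0.727, 0.687, -0.0]
contact_force: [-1.6, -5.5, 0.5]
width: 0.0428
gripper_force: 2.7
```

Request:
move_arm(
  deltas=[
    [[0.001,0,-0.004,0,0],[0.002,0,-0.008,0,0],[0.003,0,-0.012,0,0],[0.0042,0,-0.015,0,0],[0.0042,0,-0.015,0,0]],
  ],
)

```text
clock: 8.0
position: [0.5956, -0.0663, 0.0446]
ee_rot: [0.0, 0.727, 0.687, 0.0]
contact_force: [-0.7, -3.6, 0.4]
width: 0.0426
gripper_force: 1.4
```

```bash
cat >> h.py <<'E'
from scipy.spatial.transform import Rotation as Ro
def pnp(name):
    st(); s=manip.get_state(); im=manip.get_image("wrist"); cv2.imwrite(f"pics/{name}.png",im[:,:,::-1])
    h,sa,v=cv2.split(cv2.cvtColor(im,cv2.COLOR_RGB2HSV))
    m=(((h<5)|(h>174))&(sa>190)&(v>40)).astype(np.uint8)*255
    m=cv2.morphologyEx(m,cv2.MORPH_OPEN,np.ones((5,5)))
    q,r=quad(m); print('area',int((m>0).sum()),q.tolist() if q is not None else r)
    if q is None: return
    c=q.mean(0); a=np.arctan2(*(q-c).T[::-1]); q=q[np.argsort(a)]  # image TL,TR,BR,BL
    cp=manip.camera_params("wrist");K=np.array([[cp['fx'],0,cp['cx']],[0,cp['fy'],cp['cy']],[0,0,1]])
    O=np.array([[48,52,0],[48,-52,0],[-48,-52,0],[-48,52,0]],float)
    ok,rv,tv=cv2.solvePnP(O,q,K,cp['dist'],flags=cv2.SOLVEPNP_ITERATIVE)
    p,_=cv2.projectPoints(O,rv,tv,K,cp['dist']); print('reproj',np.abs(p.reshape(4,2)-q).max().round(1))
    T=cp['tool_from_camera'];P=(cv2.Rodrigues(rv)[0]@O.T+tv).T/1e3
    qq=s['ee_rot'];R=Ro.from_quat([qq[1],qq[2],qq[3],qq[0]]).as_matrix()
    Pw=(P@T[:3,:3].T+T[:3,3])@R.T+s['position']; Q=toW(Pw)*1e3
    print('front/rear mid',(Q[:2].mean(0)).round(1),(Q[2:].mean(0)).round(1)); d=Q[:2].mean(0)-Q[2:].mean(0)
    print('tilt',np.degrees(np.arctan2(-d[2],d[0])).round(1))
E
python3 -c "
from h import *
pnp('w5')"
```

```text
t 8.00 posW(mm) [[-96.8  -7.2  44.6]] F_W [-3.64  0.49  0.42] tool x yaw 86.74 w 0.0426
area 38044 [[186.0, 63.0], [382.0, 65.0], [392.0, 245.0], [174.0, 244.0]]
reproj 0.8
front/rear mid [  4.  -11.    9.5] [-83.4 -10.3  49.4]
tilt 24.6
```

Tilt is 24.6° and the front rests low, so I keep following the arc.

Request:
move_arm(
  deltas=[
    [[0.003,0,-0.004,0,0],[0.0055,0,-0.008,0,0],[0.008,0,-0.012,0,0],[0.0108,0,-0.016,0,0],[0.0108,0,-0.016,0,0]],
  ],
)

```text
clock: 8.55
position: [0.5962, -0.0577, 0.0577]
ee_rot: [0.001, 0.727, 0.687, 0.0]
contact_force: [0.1, -4.9, 3.6]
width: 0.0423
gripper_force: 2.3
```

```bash
python3 -c "
from h import *
pnp('w6')"
```

```text
t 8.55 posW(mm) [[-88.1  -7.2  57.7]] F_W [-4.9  -0.34  3.6 ] tool x yaw 86.76 w 0.0423
area 32013 [[195.0, 85.0], [371.0, 87.0], [391.0, 246.0], [174.0, 244.0]]
reproj 0.4
front/rear mid [  3.5 -10.9   6.9] [-75.1 -10.1  62. ]
tilt 35.0
```

Request:
move_arm(
  deltas=[
    [[0.004,0,-0.0045,0,0],[0.008,0,-0.009,0,0],[0.0125,0,-0.013,0,0],[0.0175,0,-0.017,0,0],[0.0225,0,-0.02,0,0],[0.028,0,-0.0235,0,0],[0.028,0,-0.0235,0,0]],
  ],
)

```text
clock: 9.3
position: [0.5972, -0.0354, 0.0768]
ee_rot: [0.001, 0.727, 0.687, 0.0]
contact_force: [-1.2, -4.9, 6.2]
width: 0.0427
gripper_force: 4.1
```

```bash
python3 -c "
from h import *
pnp('w7')"
```

```text
t 9.30 posW(mm) [[-65.8  -7.   76.8]] F_W [-5.01  0.87  6.19] tool x yaw 86.79 w 0.0427
area 21974 [[207.0, 125.0], [357.0, 128.0], [391.0, 242.0], [175.0, 241.0]]
reproj 0.6
front/rear mid [  2.7 -10.4   0.7] [-51.4 -10.3  80. ]
tilt 55.7
```

Request:
move_arm(
  deltas=[
    [[0.005,0,-0.004,0,0],[0.011,0,-0.0075,0,0],[0.017,0,-0.0105,0,0],[0.023,0,-0.013,0,0],[0.029,0,-0.015,0,0],[0.035,0,-0.0165,0,0],[0.035,0,-0.0165,0,0]],
  ],
)

```text
clock: 10.05
position: [0.5992, -0.0074, 0.0914]
ee_rot: [0.001, 0.727, 0.687, 0.0]
contact_force: [-2.6, -5.6, 14.1]
width: 0.0425
gripper_force: 7.6
```

```bash
python3 -c "
from h import *
pnp('w8')"
```

```text
t 10.05 posW(mm) [[-37.8  -7.4  91.4]] F_W [-5.75  2.25 14.12] tool x yaw 86.8 w 0.0425
area 12418 [[176.0, 225.0], [213.0, 166.0], [350.0, 168.0], [390.0, 233.0]]
reproj 1.8
front/rear mid [  0.5 -11.1  -1.7] [-17.7 -10.5  92.5]
tilt 79.0
```

Request:
move_arm(
  deltas=[
    [[0.003,0,-0.004,0,0],[0.008,0,-0.007,0,0],[0.013,0,-0.009,0,0],[0.018,0,-0.01,0,0],[0.018,0,-0.01,0,0]],
  ],
)

```text
clock: 10.6
position: [0.5989, 0.0079, 0.0964]
ee_rot: [-0.001, 0.727, 0.687, -0.0]
contact_force: [-0.0, -1.4, -0.6]
width: 0.0425
gripper_force: 0.0
```

```bash
python3 -c "
from h import *
pnp('w9')"
```

```text
t 10.60 posW(mm) [[-22.5  -6.2  96.4]] F_W [-1.38 -0.06 -0.57] tool x yaw 86.78 w 0.0425
area 9736 [[182.0, 232.0], [214.0, 187.0], [350.0, 188.0], [389.0, 239.0]]
reproj 3.7
front/rear mid [ -1.  -10.1  -1. ] [ -6.8 -10.8  94.8]
tilt 86.5
```

Request:
move_arm(
  deltas=[
    [[0.006,0,0,0,0],[0.012,0,0,0,0],[0.018,0,0,0,0],[0.024,0,0,0,0],[0.03,0,0,0,0],[0.03,0,0,0,0]],
  ],
)

```text
clock: 11.25
position: [0.601, 0.0315, 0.0973]
ee_rot: [0.0, 0.727, 0.687, 0.0]
contact_force: [-0.3, -0.1, 2.6]
width: 0.0426
gripper_force: 1.6
```

```bash
python3 -c "
from h import *
pnp('w10')"
```

```text
t 11.25 posW(mm) [[ 1.2 -7.  97.3]] F_W [-0.11  0.29  2.64] tool x yaw 86.77 w 0.0426
area 2203 ((284.0151062011719, 233.9298095703125), (204.12060546875, 11.041158676147461), 0.8069294095039368)
```

View pics/w10.png

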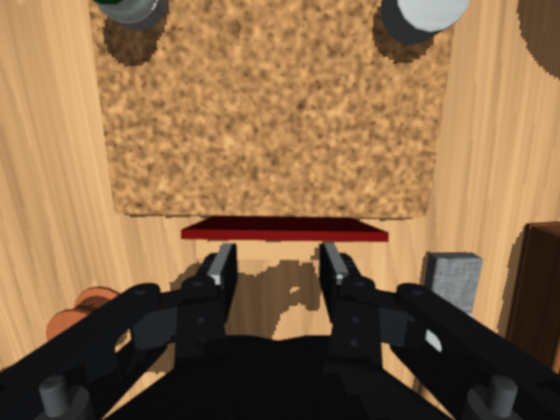

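The board stands on edge, its red rim at rows 228–240 just ahead of the fingers and its red face toward the cork. I keep pushing it over.

Request:
move_arm(
  deltas=[
    [[0.006,0,0,0,0],[0.012,0,0,0,0],[0.018,0,0,0,0],[0.024,0,0,0,0],[0.03,0,0,0,0],[0.03,0,0,0,0]],
  ],
)

```text
clock: 11.9
position: [0.602, 0.0555, 0.0967]
ee_rot: [-0.0, 0.727, 0.687, -0.0]
contact_force: [0.7, -0.3, 0.2]
width: 0.0426
gripper_force: 0.0
```

```bash
python3 - <<'E'
from h import *
st()
for n in("wrist","scene"):
    im=manip.get_image(n)[:,:,::-1]; cv2.imwrite(f"pics/{n}11.png",im)
a=cv2.imread("pics/wrist11.png");b=cv2.imread("pics/scene11.png")[150:320,220:400]
a=cv2.resize(a,(400,300));b=cv2.resize(b,(318,300))
cv2.imwrite("pics/c11.png",np.hstack([a,b]))
E
```

```text
t 11.90 posW(mm) [[25.2 -6.6 96.7]] F_W [-0.22 -0.7   0.17] tool x yaw 86.78 w 0.0426
```

View pics/c11.png

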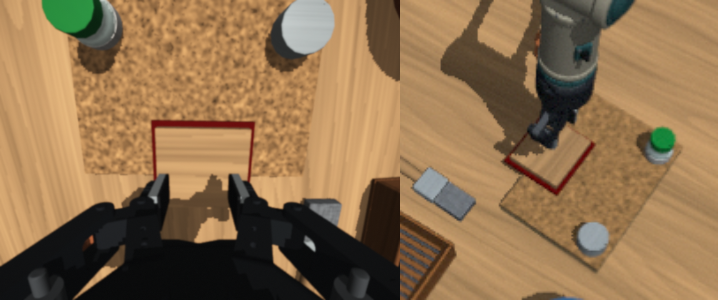

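The board has flipped and lies pale side up on the cork. Its far red rim is at about (213,171)–(355,173) in the wrist picture, and its near part overhangs under the fingers.

```bash
python3 - <<'E'
from h import *
st();np.set_printoptions(precision=1,suppress=True)
print(toW(atz("wrist",[(213,171),(355,174)],.022)-0)*1e3)
print('edge',toW(atz("wrist",[(130,244),(415,246)],.018))*1e3)
E
```

```text
t 12.00 posW(mm) [[24.5 -6.7 96.8]] F_W [-0.02 -0.36 -0.31] tool x yaw 86.76 w 0.0429
[[ 62.2  39.4  22. ]
 [ 60.  -62.6  22. ]]
edge [[   4.3  109.2   18. ]
 [   2.7 -114.9   18. ]]
```

Request:
move_arm(
  deltas=[
    [[-0.05,0,0,0,0],[-0.1,0,0,0,0],[-0.131,0,0,0,0],[-0.131,0,0.03,0,0],[-0.131,0,0.06,0,0],[-0.131,0,0.081,0,0],[-0.131,0,0.081,0,0],[-0.131,0,0.081,0,0]],
  ],
)

```text
clock: 12.8
position: [0.5963, -0.0502, 0.0322]
ee_rot: [0.0, 0.727, 0.687, -0.0]
contact_force: [0.8, 0.7, 0.2]
width: 0.0425
gripper_force: 0.0
```

```bash
python3 - <<'E'
from h import *
st()
im=manip.get_image("wrist")[:,:,::-1]; cv2.imwrite("pics/w12.png",im)
h,s,v=cv2.split(cv2.cvtColor(im,cv2.COLOR_BGR2HSV))
m=(((h<5)|(h>174))&(s>190)&(v>40)); ys,xs=np.nonzero(m)
print(xs.min(),xs.max(),ys.min(),ys.max())
for c in (200,280,360):
    r=np.nonzero(m[:,c])[0]; print(c,r.min() if len(r) else None,r.max() if len(r) else None, toW(atz("wrist",[(c,r.max())],.02))*1e3 if len(r) else '')
E
```

```text
t 12.80 posW(mm) [[-80.6  -6.9  32.2]] F_W [ 0.77 -0.72  0.21] tool x yaw 86.73 w 0.0425
168 405 0 167
200 158 164 [[-30.85100291  31.09456794  20.        ]]
280 159 166 [[-31.90710668  -9.08952443  20.        ]]
360 160 167 [[-32.38068881 -49.39435302  20.        ]]
```

Request:
move_arm(
  deltas=[
    [[0.025,0,0,0,0],[0.043,0,0,0,0],[0.05,0,0,0,0],[0.056,0,0,0,0],[0.062,0,0,0,0],[0.068,0,0,0,0],[0.074,0,0,0,0],[0.08,0,0,0,0],[0.08,0,0,0,0]],
  ],
)

```text
clock: 13.75
position: [0.5997, 0.0146, 0.032]
ee_rot: [-0.0, 0.727, 0.687, 0.0]
contact_force: [0.9, -0.0, 0.4]
width: 0.0424
gripper_force: 0.0
```

```bash
cat > r.py <<'E'
from h import *
import sys
st()
im=manip.get_image("wrist")[:,:,::-1]; cv2.imwrite(f"pics/{sys.argv[1]}.png",im)
h,s,v=cv2.split(cv2.cvtColor(im,cv2.COLOR_BGR2HSV))
m=(((h<5)|(h>174))&(s>190)&(v>40)); ys,xs=np.nonzero(m)
print(xs.min(),xs.max(),ys.min(),ys.max())
for c in (190,280,370):
    r=np.nonzero(m[:,c])[0]
    if len(r): print(c,r.min(),r.max(), (toW(atz("wrist",[(c,r.min()),(c,r.max())],.02))*1e3).round(1).tolist())
E
python3 r.py w13
```

```text
t 13.75 posW(mm) [[-15.8  -6.6  32. ]] F_W [ 0.03 -0.86  0.38] tool x yaw 86.75 w 0.0424
169 398 48 247
190 49 54 [[86.2, 33.0, 20.0], [84.1, 33.1, 20.0]]
280 49 54 [[86.0, -8.1, 20.0], [83.9, -8.1, 20.0]]
370 49 54 [[86.2, -49.2, 20.0], [84.1, -49.3, 20.0]]
```

Request:
move_arm(
  deltas=[
    [[0.006,0,0,0,0],[0.012,0,0,0,0],[0.018,0,0,0,0],[0.024,0,0,0,0],[0.029,0,0,0,0],[0.031,0,0,0,0],[0.031,0,0,0,0]],
  ],
)

```text
clock: 14.5
position: [0.6012, 0.0391, 0.0321]
ee_rot: [-0.0, 0.727, 0.687, 0.0]
contact_force: [0.0, -0.3, -0.4]
width: 0.043
gripper_force: 0.0
```

Request:
move_arm(
  deltas=[
    [[-0.01,0,0,0,0],[-0.05,0,0,0,0],[-0.05,0,-0.06,0,0],[-0.05,0,-0.12,0,0],[-0.08,0,-0.15,0,0],[-0.08,0,-0.15,0,0],[-0.08,0,-0.15,0,0]],
  ],
)

```text
clock: 15.2
position: [0.5973, -0.0259, 0.1523]
ee_rot: [0.0, 0.728, 0.686, 0.0]
contact_force: [-1.2, 0.1, -1.2]
width: 0.0428
gripper_force: 0.0
```

```bash
python3 r.py w14; python3 - <<'E'
from h import *
a=cv2.imread("pics/w14.png");t=manip.get_image("scene")[:,:,::-1]
cv2.imwrite("pics/c14.png",np.hstack([cv2.resize(a,(400,300)),cv2.resize(t[150:320,220:400],(318,300))]))
E
```

```text
t 15.20 posW(mm) [[-56.3  -6.5 152.3]] F_W [-0.01  1.2  -1.16] tool x yaw 86.64 w 0.0428
217 345 0 123
280 119 123 [[19.6, -7.8, 20.0], [16.3, -7.8, 20.0]]
```

View pics/c14.png

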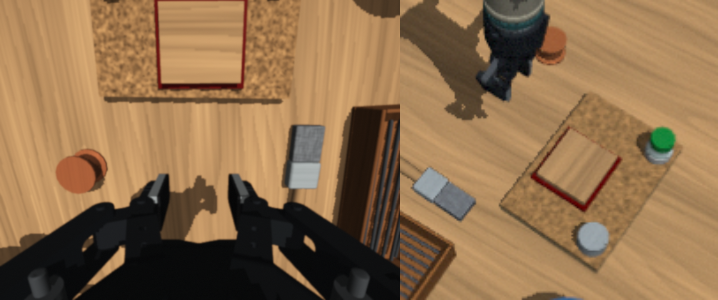

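The board lies flat with its pale plinth up. Its near rim (wrist row ~88 in the scaled view) is about 12 mm inside the edge (row ~100). The jar, tin, spool and brush look undisturbed, and the robot is clear.

```bash
python3 -c "
from rig import manip
print(manip.sign_off())"
```

```text
the job is handed in; nothing more can be done
None
```

The display board is flipped red face down on the cork, with its near rim about 12 mm inside the edge. It was only pushed and tipped, and the job was handed in at about 15 s with nothing else visibly disturbed.

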